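Pump the ratchet clamp shut on a split frame end bar

TASK

The two glued halves of a split frame end bar lie loose on the glue-up board: close its ratchet clamp on them with the orange pump lever, one full stroke after another, until the halves are pinched tight against the fence and you feel the lever go stiff before it reaches its stop. After that stroke give exactly two more full strokes for glue pressure. Then let the lever come right back and take your hand away, without disturbing the other things on the table.

Things in the scene. Friction and masses are not known exactly. Their poses are not given: they have to be found in the camera images.
- jig: Glue-up board, 18 mm plywood fixed to the table, with a green ratchet clamp on its narrow end and a beech fence (100 mm wide, 26 mm high) on its broad end. Origin on the table under the board; x horizontal from clamp to fence (the way it presses), z up. Fence face at x = 75 mm; rack, shoe and lever lie in y = 0. The casting spans x = -137 to -63 mm and is 79 mm high.
- lever_pivot (a point): Pivot pin of the pump lever, on the casting, 60 mm above the table (fixed). The lever swings in the vertical plane of the jig's x and z through this point.
- lever_grip (a point): Point on the lever 125 mm from the pivot, in the middle of its orange round handle (24 mm thick, 78 to 162 mm from the pivot); moves with it. At rest the handle leans 0.28 rad from upright towards the fence. Push at the handle: about 1 N while the clamp runs free; at the end of the stroke that makes the work tight about 4.5 N, of the next 7 N, of the one after 9 N (11 N or more against the stop).
- lever (a joint): Swing of the pump lever, rad: 0 at rest, grows as the handle is pushed away from the fence (jig -x), stop at 0.56; a spring (about 1 N at the handle) returns it. One full stroke (past 0.50, then back under 0.05) feeds the rack one 6 mm tooth, the first maybe less; the stop pawl clicks in at about 0.46, a shorter stroke is lost. The 2nd to 5th stroke makes the work tight.
- shoe: Steel pressure shoe with a cork face, 64 mm wide, 21 mm high, on two sprung plungers before the rack (15 N preload, 2.4 N per mm, 25 mm travel); presses on half_a along the jig's x. Origin at table height on the jig's y = 0; the cork face is 16 mm ahead of it. The ratchet holds it; only the black tab behind the casting (jig x -150 mm, 55 mm high), pressed down, frees the rack.
- half_a: Half of a split pine end bar, nearer the shoe, lying flat on the board: 232 mm long in all, 10 mm thick, 17.5 mm wide over its 85 mm shoulder, then a 14 mm wide tail. Origin under the middle of the shoulder. x across the bar towards the seam, y along it (tail towards -y).
- half_b: The other, mirrored half, nearer the fence: same sizes, origin under the middle of the shoulder, x across the bar away from the seam, y along it. With the seam shut the two origins are 17.5 mm apart and half_b's origin is 8.75 mm from the fence.
- swarm_cone: Green plastic swarm trap entrance, an upright cone, 80 mm across its flange, 90 mm high. Origin under its middle. Leave alone.
- brass_hinge: Open brass hinge lying flat, 76 x 64 mm, 8 mm high. Origin under its middle. Leave alone.
- glue_bottle: White glue bottle with an orange cap, 56 mm across, 150 mm high, upright. Origin under its middle. Leave alone.
- hive_tool: Matte black hive tool lying flat, 265 mm long in its x, 45 mm wide, 4 mm thick, one end turned up 24 mm. Origin under its middle. Leave alone.
- mallet: Stubby wooden mallet lying down: handle along its x, head 60 mm thick at +75 mm. Origin under it at table height. Leave alone.
- nail_tin: Open tin of frame nails, 110 x 80 mm, 30 mm high. Origin under its middle. Leave alone.
Things that resemble listed ones, but are neither listed nor needed, are in the scene too. Leave any green or turquoise look-alike of the half_b alone.

How it is judged (in metres and radians):
On the way:
1. the halves are pinched tight between the shoe and the fence (contact force between shoe and half_a above 12 N and contact force between half_b and jig above 12 N), for 0.2 s.
At the end, for the whole second after the job is handed in: The shoe presses with the force of two strokes past tight (39 to 52 N; one gives 32 N, three 59 N), half_b against the fence within 1.8 mm, seam shut within 1.5 mm, both halves square within 0.04 rad and flat on the board within 3 mm, lever back at rest (under 0.08 rad) (contact force between shoe and half_a between 39 and 52 N and x of half_b in the frame of jig above 0.0645 m and x of half_a in the frame of half_b above -0.019 m and angle between the x axis of each of half_a, half_b and the x axis of jig, either way round below 0.04 rad and z of each of half_a, half_b in the frame of jig below 0.021 m and value of joint lever below 0.08 rad); the robot touches nothing.
It fails at once if another thing on the table (cone, hinge, glue bottle, hive tool, mallet or nail tin) is shifted by more than 30 mm (distance of any of swarm_cone, brass_hinge, glue_bottle, hive_tool, mallet, nail_tin from where it was at the start of the episode above 0.03 m).
It also fails if it takes over 45 s, if anything falls off the work surface, if the arm or the gripper's body presses on something with over 40 N, if the wrist force passes 120 N, or if a joint passes its speed limit or range.

ROBOT

A 6-joint arm with a two-finger parallel gripper is mounted at the origin on the work surface. World frame = base frame: x ahead of the robot, y to its left, z up, the work surface at z = 0. Lengths are in mm, angles in rad, forces in N, time in s.
With the tool pointing down it reaches from about 275 to 750 mm from the base axis. Payload 10.2 kg.
Tool frame: the origin (TCP) lies at the very end of the fingers, on their centre line; the grasp point (between the pads) lies 19 mm behind it (env.grasp_offset is the distance from the TCP to the grasp point, in mm); x points along the fingers, y is the direction in which the jaws open and shut, and the axes are right-handed (so a half turn about x gives the same grasp; the last joint's range is limited). The gripper opens to 88 mm and grips with 3 to 60 N. Pads are 18 mm wide; open, the fingers measure 123 mm over their backs; the gripper's body (75 mm by 187 mm) begins 45 mm behind the grasp point.
Start: joints at [0.9, 0.313, 1.498, -0, 1.331, -0.223], TCP at [227.329, 473.236, 238.72] pointing down, gripper open.
Joint ranges: [-2.94, 2.94], [-0.97, 2.17], [0.19, 2.56], [-1.23, 4.37], [0.02, 3.11], [-2.88, 2.88]. Speed limits (rad/s): [2.39, 2.39, 3.01, 3.14, 3.14, 3.14].

INTERFACE

Orientations are given as a unit quaternion [w, x, y, z].
In Python, from plant import env, get_image, calibration gives the robot as it stands.
- The arm moves only by the tool play_rows, never from a script. Its argument "plan" is a list of rows, each an object with "linear": the shift along the world's x, y, z in cm, a list of three; "angular": the turn, a rotation vector about the world's x, y, z in degrees, a list of three; "jaw": the finger opening in cm, from 0 to 8.81. In form: [{"linear": [x, y, z], "angular": [ax, ay, az], "jaw": jaw}, ...]. A call has 1 to 20 rows; each row is the pose to reach, as a shift and turn from the pose commanded when the call began; what a row does not reach only later rows make up. A row lasts 1/8 s, in which the tool goes at most 62.5 mm and 10.7 degrees, less where a joint would pass 70% of its speed; a pose out of reach is approached as far as the arm can. A call with a gripper value outside its range is refused whole. The fingers move at their own pace and stop on an object; "grip_force" is the grip in N (left out, the last holds). Time passes only in rows, so rows that repeat a pose let the fingers close. It gives the time, the measured TCP pose, the force and the opening at its end, in the units of the state.
- env.sense(): the state, without advancing time (a new reading comes with each control period).
- get_image(name): name is "side" or "top" or "wrist"; returns the picture (480x640x3 uint8, red, green, blue); there is no depth.
- calibration(name): a dict with "camera_matrix" (3x3 intrinsics, pixels), "k1" (the pictures are not rectified: a ray, as slopes to the right and down, at radius r is drawn at 1 + k1 r^2 times it, then the intrinsics apply), "camera_from_world" (4x4, takes a point from world to camera coordinates); the wrist camera has in their place "tool_from_camera" (4x4, takes a point from camera to tool coordinates, whose origin is the TCP and whose axes are the tool frame's). Camera axes: x right, y down, z forward; pixel columns grow to the right and rows downward; lengths in mm; the calibration is good to about 2 mm. A picture is of the moment at which its call begins: read the wrist's pose just before it. calibration takes no time and is no camera call.
- env.close_job(): hands the job in, once; it reports no verdict.
The state is a dict: "clock": time; "joint_pos": joint angles; "joint_velocities": joint speeds; "joint_efforts": joint torques, N m; "tcp_pos": TCP position; "orientation": TCP orientation; "force": force on the tool from outside, world axes, zero at the start; "wrist_torque": the same for the moment, N m; "finger_gap": opening from 0.0 (shut) to 1.0 (fully open).
Only numpy, scipy, OpenCV 4.12 (cv2) and the standard library are available. Lean on these libraries where they do the work, as an engineer would, in place of code of your own. Each camera call takes 0.05 s, during which the arm holds its last target. There are 200 camera calls.

## Working session

There is one attempt and no reset: what is moved stays moved. The work goes in short steps, Python scripts to look and compute and a tool call to move; the robot and the scene stay as the last step left them, time stands still between calls to the robot, and variables do not carry over. Pictures are saved under pics/ and viewed, about 8 in all and at most 12, crops included, and the job is handed in when it is done.

Besides the shell and the picture viewer there is one more tool, called after ">>>" in YAML: its name, and indented under it one key for each argument. play_rows: Moves the arm, as the interface text tells. Its arguments: {"type":"object","properties":{"plan":{"type":"array","items":{"type":"object","properties":{"linear":{"type":"array","items":{"type":"number"}},"angular":{"type":"array","items":{"type":"number"}},"jaw":{"type":"number"}}}},"grip_force":{"type":"number"}},"required":["plan"]}

```bash
mkdir -p pics; ls
python3 - <<'E'
from plant import env,get_image,calibration
import cv2,numpy as np
for n in("top","side"):
    cv2.imwrite(f"pics/{n}0.png",get_image(n)[:,:,::-1])
    c=calibration(n);print(n,np.round(c["camera_matrix"],1).tolist(),c["k1"],np.round(c["camera_from_world"],3).tolist())
s=env.sense();print({k:np.round(v,3).tolist() for k,v in s.items()})
print(np.round(calibration("wrist")["tool_from_camera"],3).tolist())
E
```

```text
pics
top [[572.5, 0.0, 319.3], [0.0, 572.5, 237.6], [0.0, 0.0, 1.0]] 0.05289157701670914 [[0.006, -1.0, -0.011, 3.503], [-0.996, -0.005, -0.089, 560.3], [0.088, 0.012, -0.996, 1470.514], [0.0, 0.0, 0.0, 1.0]]
side [[501.2, 0.0, 321.1], [0.0, 501.2, 240.9], [0.0, 0.0, 1.0]] -0.0741106983664711 [[0.809, -0.587, 0.004, -451.876], [-0.307, -0.428, -0.85, 277.307], [0.501, 0.687, -0.527, 947.122], [0.0, 0.0, 0.0, 1.0]]
{'clock': 0.1, 'joint_pos': [0.9, 0.313, 1.498, -0.0, 1.331, -0.223], 'joint_velocities': [0.0, 0.001, -0.002, 0.001, 0.0, 0.001], 'joint_efforts': [0.004, -40.281, -25.264, 0.07, 0.034, -0.0], 'tcp_pos': [227.195, 473.06, 238.225], 'orientation': [0.689, 0.157, 0.69, -0.157], 'force': [-0.039, -0.567, 0.415], 'wrist_torque': [0.028, 0.007, 0.025], 'finger_gap': 1.001}
[[0.001, -0.276, 0.961, -144.942], [1.0, 0.001, -0.001, 0.079], [-0.0, 0.961, 0.276, -71.085], [0.0, 0.0, 0.0, 1.0]]
```

View pics/top0.png

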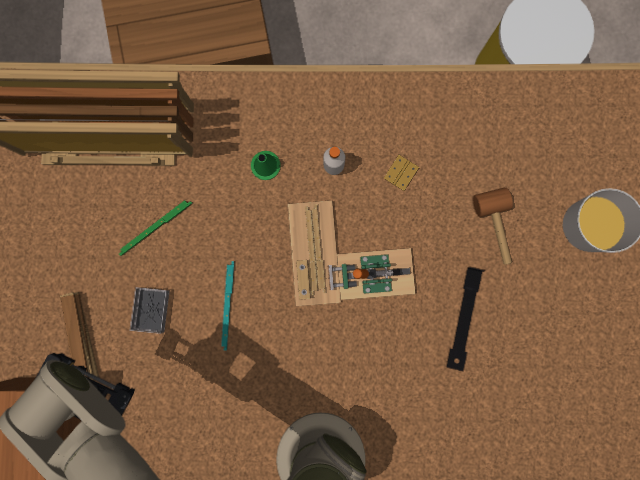

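View pics/side0.png

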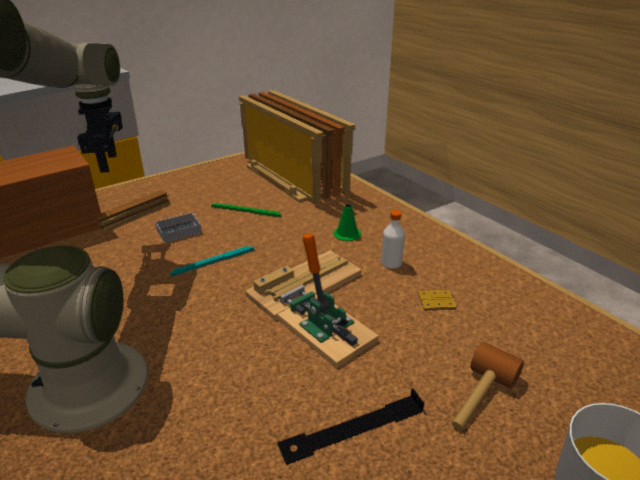

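Run:
```python
import cv2,numpy as np
a=cv2.imread("pics/top0.png")[195:315,280:425];b=cv2.imread("pics/side0.png")[225:370,240:385]
a=cv2.resize(a,None,fx=5,fy=5,interpolation=3)[:, :];b=cv2.resize(b,None,fx=4,fy=4,interpolation=3)
cv2.imwrite("pics/a.png",a);cv2.imwrite("pics/b.png",b)
```

```text
(no output)
```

View pics/a.png

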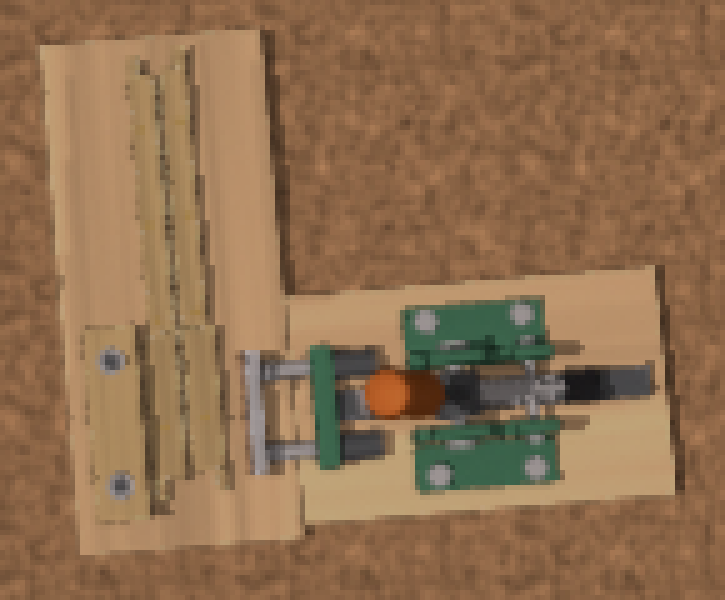

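View pics/b.png

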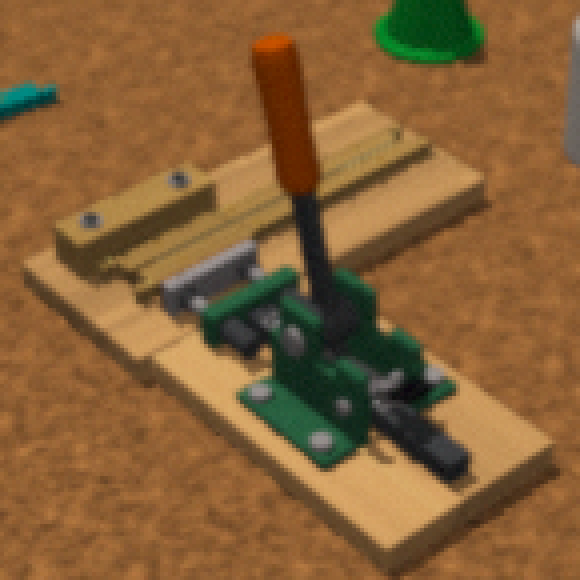

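```bash
cat > h.py <<'E'
import numpy as np,cv2
from plant import env,get_image,calibration
from scipy.spatial.transform import Rotation as R
from scipy.optimize import least_squares
def proj(n,P):
    c=calibration(n);T=np.array(c["camera_from_world"]);K=np.array(c["camera_matrix"])
    p=T[:3,:3]@P+T[:3,3];s=p[:2]/p[2];s=s*(1+c["k1"]*(s@s));return K[:2,:2]@s+K[:2,2]
def onz(n,px,z):
    r=least_squares(lambda q:proj(n,np.array([q[0],q[1],z]))-px,[450,0]);return r.x
E
python3 - <<'E'
from h import *
A=lambda x,y:np.array([280+x/5,195+y/5]);B=lambda x,y:np.array([240+x/4,225+y/4])
e1=onz("top",A(305,522),18);e2=onz("top",A(675,492),18);e3=onz("top",A(655,267),18);e4=onz("top",A(287,297),18)
print("edges",e1,e2,e3,e4)
for p,q in((e2,e1),(e3,e4)): d=p-q;d=-d;print(np.arctan2(-d[0],d[1]))
f=[onz("top",A(*p),18) for p in((80,553),(40,45),(303,540),(262,30))];print("broad",np.round(f,1).tolist())
d=f[1]-f[0];print(np.arctan2(d[1],d[0]));d=f[3]-f[2];print(np.arctan2(d[1],d[0]))
fe=[onz("top",A(*p),44) for p in((148,515),(134,326),(102,522),(84,326))];print("fence",np.round(fe,1).tolist())
tri=lambda a,b:least_squares(lambda P:np.r_[proj("top",P)-a,proj("side",P)-b],[450,0,200])
t=tri(A(388,393),B(275,42));print("tip",t.x,t.fun)
print("tip@z216 top",onz("top",A(388,393),215.7),"side",onz("side",B(275,42),215.7),"handle base side@135",onz("side",B(302,190),135))
s=env.sense();print(R.from_quat(np.roll(s["orientation"],-1)).as_matrix().round(3))
E
```

```text
edges [400.12691339 -50.5974884 ] [ 417.00067118 -242.20222096] [ 533.83174426 -232.93755472] [517.04680532 -40.89699762]
0.0878388430778146
0.08718154279915924
broad [[383.4, 66.1], [649.5, 89.9], [390.8, -49.6], [658.0, -27.2]]
0.08893609281353478
0.0834155620130566
fence [[403.6, 30.2], [500.1, 38.2], [400.0, 53.7], [500.0, 63.9]]
tip [463.73812198 -83.92118638 213.84307123] [ 0.46658495 -0.72513911 -0.76416362  0.0566936 ]
tip@z216 top [462.04320464 -82.7623032 ] side [463.37824443 -87.16772582] handle base side@135 [ 465.89050692 -106.69215656]
[[-0.001  0.433  0.901]
 [-0.001  0.901 -0.433]
 [-1.    -0.001 -0.   ]]
```

>>> play_rows:
  plan:
    - {"linear":[5,-11,0],"angular":[0,0,-10],"jaw":6}
    - {"linear":[10,-22,0],"angular":[0,0,-20],"jaw":4}
    - {"linear":[15,-33,0],"angular":[0,0,-30],"jaw":2}
    - {"linear":[20,-44,0],"angular":[0,0,-40],"jaw":0}
    - {"linear":[23.2,-50.9,0],"angular":[0,0,-50],"jaw":0}
    - {"linear":[23.2,-50.9,0],"angular":[0,0,-59.3],"jaw":0}
    - {"linear":[23.2,-50.9,0],"angular":[0,0,-59.3],"jaw":0}
    - {"linear":[23.2,-50.9,0],"angular":[0,0,-59.3],"jaw":0}
    - {"linear":[23.2,-50.9,0],"angular":[0,0,-59.3],"jaw":0}
    - {"linear":[23.2,-50.9,0],"angular":[0,0,-59.3],"jaw":0}
    - {"linear":[23.2,-50.9,0],"angular":[0,0,-59.3],"jaw":0}
    - {"linear":[23.2,-50.9,0],"angular":[0,0,-59.3],"jaw":0}
    - {"linear":[23.2,-50.9,0],"angular":[0,0,-59.3],"jaw":0}
    - {"linear":[23.2,-50.9,0],"angular":[0,0,-59.3],"jaw":0}

```text
clock: 1.85
tcp_pos: [459.2, -35.3, 238.9]
orientation: [0.522, 0.477, 0.522, -0.477]
force: [0.8, -0.1, -0.2]
finger_gap: 0.003
```

Descend beside the handle, then look.

>>> play_rows:
  plan:
    - {"linear":[0,0,-3.5],"angular":[0,0,0],"jaw":0}
    - {"linear":[0,0,-6.9],"angular":[0,0,0],"jaw":0}
    - {"linear":[0,0,-6.9],"angular":[0,0,0],"jaw":0}
    - {"linear":[0,0,-6.9],"angular":[0,0,0],"jaw":0}

```text
clock: 2.35
tcp_pos: [459.9, -35.9, 171.0]
orientation: [0.522, 0.478, 0.521, -0.477]
force: [-0.7, -0.2, -0.5]
finger_gap: 0.008
```

Run:
```python
from h import *
a=get_image("side")[150:370,210:410,::-1];b=get_image("wrist")[:,:,::-1]
a=cv2.resize(a,(400,440),interpolation=3);b=cv2.resize(b,(400,300))
b=np.vstack([b,np.zeros((140,400,3),np.uint8)])
cv2.imwrite("pics/c.png",np.hstack([a,b]));s=env.sense();print(s["tcp_pos"],s["force"])
```

```text
[459.97123452 -35.91883074 171.12322794] [-0.53508757  0.02833838  0.1985427 ]
```

View pics/c.png

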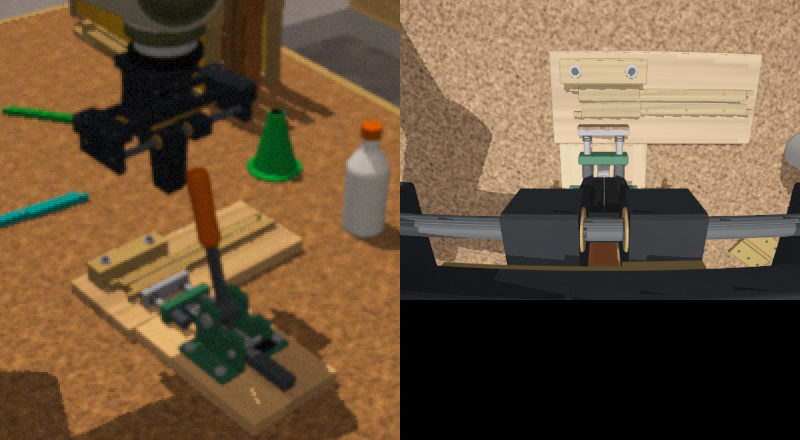

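>>> play_rows:
  plan:
    - {"linear":[0.17,-2.0,0],"angular":[0,0,0],"jaw":0}
    - {"linear":[0.26,-3.0,0],"angular":[0,0,0],"jaw":0}
    - {"linear":[0.35,-4.0,0],"angular":[0,0,0],"jaw":0}
    - {"linear":[0.44,-5.0,0],"angular":[0,0,0],"jaw":0}
    - {"linear":[0.52,-6.0,0],"angular":[0,0,0],"jaw":0}
    - {"linear":[0.61,-7.0,0],"angular":[0,0,0],"jaw":0}
    - {"linear":[0.7,-8.0,0],"angular":[0,0,0],"jaw":0}
    - {"linear":[0.7,-8.0,0],"angular":[0,0,0],"jaw":0}
    - {"linear":[0.7,-8.0,0],"angular":[0,0,0],"jaw":0}

```text
clock: 3.58
tcp_pos: [466.3, -115.7, 169.6]
orientation: [0.521, 0.478, 0.522, -0.478]
force: [1.0, 1.1, 0.6]
finger_gap: 0.004
```

Run:
```python
from h import *
a=get_image("side")[150:370,210:410,::-1];b=get_image("top")[195:315,260:420,::-1]
a=cv2.resize(a,(400,440),interpolation=3);b=cv2.resize(b,(400,300))
b=np.vstack([b,np.zeros((140,400,3),np.uint8)])
cv2.imwrite("pics/d.png",np.hstack([a,b]));s=env.sense();print(s["tcp_pos"],s["force"])
```

```text
[ 466.26819931 -115.557935    169.66716777] [-0.47374941  0.54538423 -0.57546074]
```

View pics/d.png

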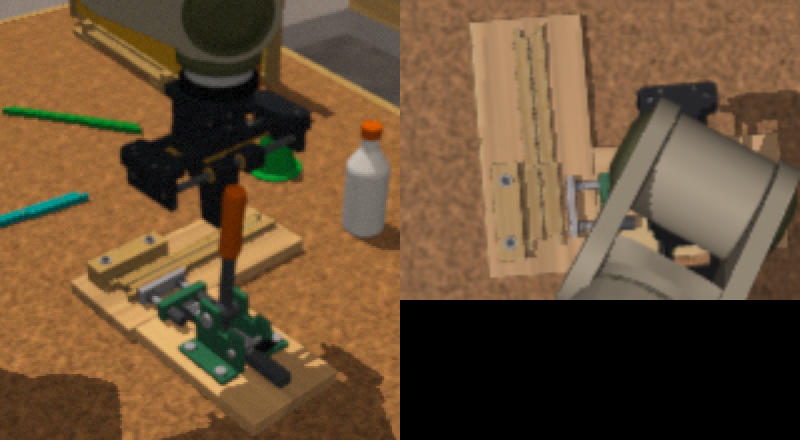

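>>> play_rows:
  plan:
    - {"linear":[0.05,-0.6,0],"angular":[0,0,0],"jaw":0}
    - {"linear":[0.11,-1.2,0],"angular":[0,0,0],"jaw":0}
    - {"linear":[0.14,-1.6,0],"angular":[0,0,0],"jaw":0}
    - {"linear":[0.14,-1.6,0],"angular":[0,0,0],"jaw":0}
    - {"linear":[0.14,-1.6,0],"angular":[0,0,0],"jaw":0}

```text
clock: 4.3
tcp_pos: [467.7, -131.8, 169.7]
orientation: [0.521, 0.477, 0.522, -0.478]
force: [-0.0, 1.1, -0.2]
finger_gap: 0.002
```

>>> play_rows:
  plan:
    - {"linear":[0.02,-0.2,0],"angular":[0,0,0],"jaw":0}
    - {"linear":[0.02,-0.2,0],"angular":[0,0,0],"jaw":0}

```text
clock: 4.55
tcp_pos: [467.9, -133.8, 169.7]
orientation: [0.521, 0.478, 0.522, -0.478]
force: [-0.1, 1.8, -0.9]
finger_gap: 0.004
```

>>> play_rows:
  plan:
    - {"linear":[0.02,-0.2,0],"angular":[0,0,0],"jaw":0}
    - {"linear":[0.02,-0.2,0],"angular":[0,0,0],"jaw":0}

```text
clock: 4.8
tcp_pos: [468.2, -135.9, 169.7]
orientation: [0.522, 0.478, 0.521, -0.478]
force: [-0.5, 0.8, -0.1]
finger_gap: 0.007
```

>>> play_rows:
  plan:
    - {"linear":[0.02,-0.2,0],"angular":[0,0,0],"jaw":0}
    - {"linear":[0.02,-0.2,0],"angular":[0,0,0],"jaw":0}

```text
clock: 5.05
tcp_pos: [468.2, -137.3, 169.6]
orientation: [0.521, 0.478, 0.522, -0.477]
force: [-1.7, 4.8, -0.4]
finger_gap: 0.005
```

>>> play_rows:
  plan:
    - {"linear":[0.01,-0.1,0],"angular":[0,0,0],"jaw":0}
    - {"linear":[0.01,-0.1,0],"angular":[0,0,0],"jaw":0}

```text
clock: 5.3
tcp_pos: [468.2, -137.8, 169.5]
orientation: [0.521, 0.478, 0.522, -0.477]
force: [-0.1, 8.1, -0.2]
finger_gap: 0.005
```

>>> play_rows:
  plan:
    - {"linear":[0.01,-0.1,0],"angular":[0,0,0],"jaw":0}
    - {"linear":[0.01,-0.1,0],"angular":[0,0,0],"jaw":0}

```text
clock: 5.55
tcp_pos: [468.3, -138.2, 169.4]
orientation: [0.52, 0.478, 0.523, -0.477]
force: [-0.4, 10.7, 0.8]
finger_gap: 0.008
```

>>> play_rows:
  plan:
    - {"linear":[-0.26,3.0,0],"angular":[0,0,0],"jaw":0}
    - {"linear":[-0.52,6.0,0],"angular":[0,0,0],"jaw":0}
    - {"linear":[-0.77,8.8,0],"angular":[0,0,0],"jaw":0}
    - {"linear":[-0.77,8.8,0],"angular":[0,0,0],"jaw":0}
    - {"linear":[-0.77,8.8,0],"angular":[0,0,0],"jaw":0}

```text
clock: 6.18
tcp_pos: [461.2, -52.6, 169.9]
orientation: [0.522, 0.478, 0.521, -0.478]
force: [0.0, 0.0, 0.1]
finger_gap: 0.005
```

Run:
```python
from h import *
a=get_image("side")[150:370,210:410,::-1];b=get_image("top")[195:315,260:420,::-1]
a=cv2.resize(a,(400,440),interpolation=3);b=cv2.resize(b,(400,300))
b=np.vstack([b,np.zeros((140,400,3),np.uint8)])
cv2.imwrite("pics/e.png",np.hstack([a,b]));s=env.sense();print(s["tcp_pos"],s["force"])
```

```text
[461.04858794 -52.72256602 169.75657231] [0.0887955  0.85371516 0.48777038]
```

View pics/e.png

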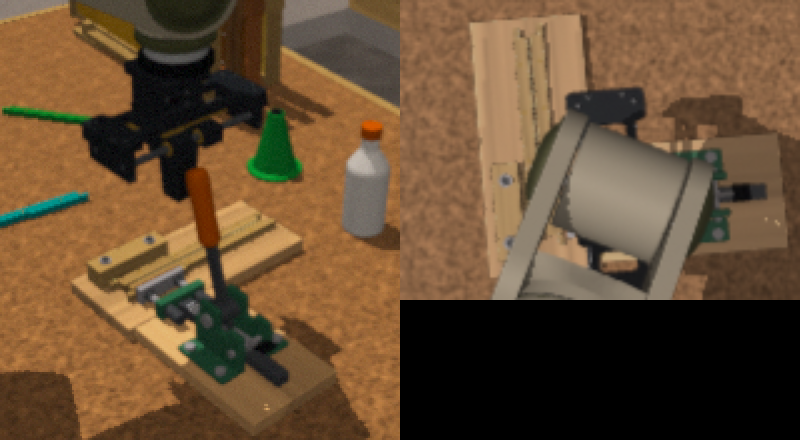

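>>> play_rows:
  plan:
    - {"linear":[0.17,-2.0,0],"angular":[0,0,0],"jaw":0}
    - {"linear":[0.31,-3.5,0],"angular":[0,0,0],"jaw":0}
    - {"linear":[0.44,-5.0,0],"angular":[0,0,0],"jaw":0}
    - {"linear":[0.57,-6.5,0],"angular":[0,0,0],"jaw":0}
    - {"linear":[0.66,-7.5,0],"angular":[0,0,0],"jaw":0}
    - {"linear":[0.7,-8.0,0],"angular":[0,0,0],"jaw":0}
    - {"linear":[0.73,-8.3,0],"angular":[0,0,0],"jaw":0}
    - {"linear":[0.73,-8.3,0],"angular":[0,0,0],"jaw":0}
    - {"linear":[0.73,-8.3,0],"angular":[0,0,0],"jaw":0}

```text
clock: 7.4
tcp_pos: [468.1, -134.6, 169.7]
orientation: [0.522, 0.477, 0.522, -0.477]
force: [-1.5, 1.1, -0.5]
finger_gap: 0.005
```

>>> play_rows:
  plan:
    - {"linear":[0,0,0],"angular":[0,0,0],"jaw":0}

```text
clock: 7.52
tcp_pos: [468.1, -134.6, 169.7]
orientation: [0.522, 0.477, 0.522, -0.477]
force: [-0.7, 1.3, -0.7]
finger_gap: 0.005
```

>>> play_rows:
  plan:
    - {"linear":[-0.26,3.0,0],"angular":[0,0,0],"jaw":0}
    - {"linear":[-0.52,6.0,0],"angular":[0,0,0],"jaw":0}
    - {"linear":[-0.73,8.3,0],"angular":[0,0,0],"jaw":0}
    - {"linear":[-0.73,8.3,0],"angular":[0,0,0],"jaw":0}
    - {"linear":[-0.73,8.3,0],"angular":[0,0,0],"jaw":0}
    - {"linear":[-0.73,8.3,0],"angular":[0,0,0],"jaw":0}

```text
clock: 8.28
tcp_pos: [461.0, -52.6, 169.7]
orientation: [0.521, 0.478, 0.521, -0.478]
force: [0.3, 0.2, 0.6]
finger_gap: 0.006
```

Stroke 2 ran free (about 1.2 N). Stroke 3.

>>> play_rows:
  plan:
    - {"linear":[0.17,-2.0,0],"angular":[0,0,0],"jaw":0}
    - {"linear":[0.31,-3.5,0],"angular":[0,0,0],"jaw":0}
    - {"linear":[0.44,-5.0,0],"angular":[0,0,0],"jaw":0}
    - {"linear":[0.57,-6.5,0],"angular":[0,0,0],"jaw":0}
    - {"linear":[0.66,-7.5,0],"angular":[0,0,0],"jaw":0}
    - {"linear":[0.7,-8.0,0],"angular":[0,0,0],"jaw":0}
    - {"linear":[0.73,-8.3,0],"angular":[0,0,0],"jaw":0}
    - {"linear":[0.73,-8.3,0],"angular":[0,0,0],"jaw":0}
    - {"linear":[0.73,-8.3,0],"angular":[0,0,0],"jaw":0}

```text
clock: 9.4
tcp_pos: [467.8, -134.3, 169.1]
orientation: [0.521, 0.478, 0.522, -0.477]
force: [0.2, 5.0, -1.3]
finger_gap: 0.006
```

>>> play_rows:
  plan:
    - {"linear":[0,0,0],"angular":[0,0,0],"jaw":0}

```text
clock: 9.52
tcp_pos: [467.8, -134.2, 169.1]
orientation: [0.521, 0.478, 0.522, -0.477]
force: [0.5, 6.2, -2.3]
finger_gap: 0.007
```

>>> play_rows:
  plan:
    - {"linear":[-0.26,3.0,0],"angular":[0,0,0],"jaw":0}
    - {"linear":[-0.52,6.0,0],"angular":[0,0,0],"jaw":0}
    - {"linear":[-0.73,8.3,0],"angular":[0,0,0],"jaw":0}
    - {"linear":[-0.73,8.3,0],"angular":[0,0,0],"jaw":0}
    - {"linear":[-0.73,8.3,0],"angular":[0,0,0],"jaw":0}
    - {"linear":[-0.73,8.3,0],"angular":[0,0,0],"jaw":0}

```text
clock: 10.28
tcp_pos: [461.0, -52.7, 169.7]
orientation: [0.521, 0.478, 0.521, -0.478]
force: [0.0, -1.0, -0.8]
finger_gap: 0.007
```

Run:
```python
from h import *
a=get_image("side")[150:370,210:410,::-1];b=get_image("wrist")[:330,200:640,::-1]
a=cv2.resize(a,(400,440),interpolation=3);b=cv2.resize(b,(400,300))
b=np.vstack([b,np.zeros((140,400,3),np.uint8)])
cv2.imwrite("pics/f.png",np.hstack([a,b]))
```

```text
(no output)
```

View pics/f.png

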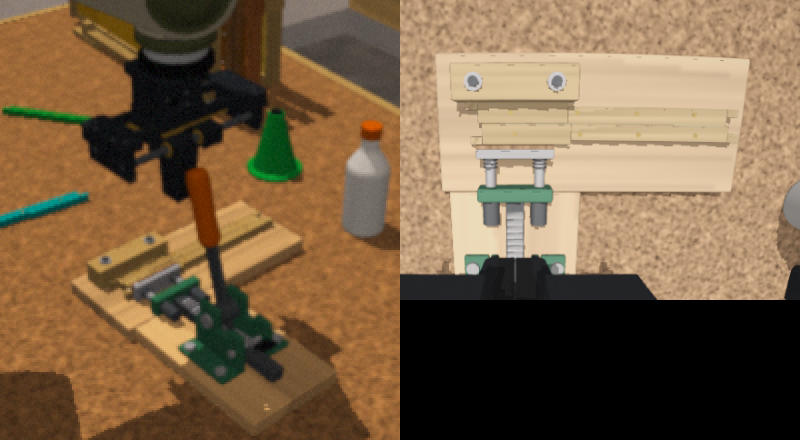

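Run:
```python
from h import *
b=get_image("wrist")[40:220,230:430,::-1]
cv2.imwrite("pics/g.png",cv2.resize(b,(660,594),interpolation=3))
```

```text
(no output)
```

View pics/g.png

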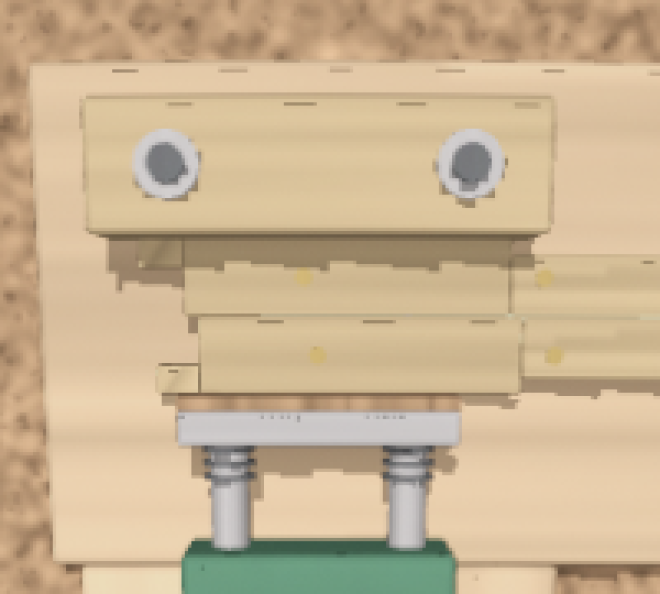

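The halves sit tight against the fence: half_b meets the fence face, the seam is shut and the cork is on half_a. Stroke 3 was the tight stroke, so two more are needed.

>>> play_rows:
  plan:
    - {"linear":[0.17,-2.0,0],"angular":[0,0,0],"jaw":0}
    - {"linear":[0.31,-3.5,0],"angular":[0,0,0],"jaw":0}
    - {"linear":[0.44,-5.0,0],"angular":[0,0,0],"jaw":0}
    - {"linear":[0.57,-6.5,0],"angular":[0,0,0],"jaw":0}
    - {"linear":[0.66,-7.5,0],"angular":[0,0,0],"jaw":0}
    - {"linear":[0.7,-8.0,0],"angular":[0,0,0],"jaw":0}
    - {"linear":[0.73,-8.4,0],"angular":[0,0,0],"jaw":0}
    - {"linear":[0.73,-8.4,0],"angular":[0,0,0],"jaw":0}
    - {"linear":[0.73,-8.4,0],"angular":[0,0,0],"jaw":0}
    - {"linear":[0.73,-8.4,0],"angular":[0,0,0],"jaw":0}

```text
clock: 11.68
tcp_pos: [467.9, -134.8, 169.1]
orientation: [0.52, 0.478, 0.522, -0.477]
force: [1.0, 7.8, -0.9]
finger_gap: 0.004
```

>>> play_rows:
  plan:
    - {"linear":[-0.26,3.0,0],"angular":[0,0,0],"jaw":0}
    - {"linear":[-0.52,6.0,0],"angular":[0,0,0],"jaw":0}
    - {"linear":[-0.73,8.4,0],"angular":[0,0,0],"jaw":0}
    - {"linear":[-0.73,8.4,0],"angular":[0,0,0],"jaw":0}
    - {"linear":[-0.73,8.4,0],"angular":[0,0,0],"jaw":0}
    - {"linear":[-0.73,8.4,0],"angular":[0,0,0],"jaw":0}

```text
clock: 12.42
tcp_pos: [460.9, -52.7, 169.7]
orientation: [0.521, 0.478, 0.521, -0.478]
force: [-0.1, 0.3, 0.4]
finger_gap: 0.001
```

>>> play_rows:
  plan:
    - {"linear":[0.17,-2.0,0],"angular":[0,0,0],"jaw":0}
    - {"linear":[0.31,-3.5,0],"angular":[0,0,0],"jaw":0}
    - {"linear":[0.44,-5.0,0],"angular":[0,0,0],"jaw":0}
    - {"linear":[0.57,-6.5,0],"angular":[0,0,0],"jaw":0}
    - {"linear":[0.66,-7.5,0],"angular":[0,0,0],"jaw":0}
    - {"linear":[0.7,-8.0,0],"angular":[0,0,0],"jaw":0}
    - {"linear":[0.73,-8.4,0],"angular":[0,0,0],"jaw":0}
    - {"linear":[0.73,-8.4,0],"angular":[0,0,0],"jaw":0}
    - {"linear":[0.73,-8.4,0],"angular":[0,0,0],"jaw":0}
    - {"linear":[0.73,-8.4,0],"angular":[0,0,0],"jaw":0}

```text
clock: 13.68
tcp_pos: [468.0, -134.7, 169.1]
orientation: [0.52, 0.479, 0.522, -0.477]
force: [2.5, 9.9, -0.3]
finger_gap: 0.003
```

>>> play_rows:
  plan:
    - {"linear":[-0.26,3.0,0],"angular":[0,0,0],"jaw":0}
    - {"linear":[-0.52,6.0,0],"angular":[0,0,0],"jaw":0}
    - {"linear":[-0.73,8.4,0],"angular":[0,0,0],"jaw":0}
    - {"linear":[-0.87,10.0,0],"angular":[0,0,0],"jaw":0}
    - {"linear":[-0.87,10.0,3],"angular":[0,0,0],"jaw":0}
    - {"linear":[-0.87,10.0,8],"angular":[0,0,0],"jaw":0}
    - {"linear":[-2,14.0,10],"angular":[0,0,0],"jaw":0}
    - {"linear":[-3,19.0,10],"angular":[0,0,0],"jaw":0}
    - {"linear":[-4,24.0,10],"angular":[0,0,0],"jaw":0}
    - {"linear":[-5,29.0,10],"angular":[0,0,0],"jaw":0}
    - {"linear":[-5,29.0,10],"angular":[0,0,0],"jaw":0}
    - {"linear":[-5,29.0,10],"angular":[0,0,0],"jaw":0}
    - {"linear":[-5,29.0,10],"angular":[0,0,0],"jaw":0}

```text
clock: 15.3
tcp_pos: [418.6, 153.2, 269.7]
orientation: [0.521, 0.478, 0.521, -0.478]
force: [0.2, -1.5, 0.3]
finger_gap: 0.003
```

Run:
```python
from h import *
a=get_image("side")[150:370,210:410,::-1];b=get_image("top")[190:315,270:420,::-1]
a=cv2.resize(a,(400,440),interpolation=3);b=cv2.resize(b,(400,333),interpolation=3)
b=np.vstack([b,np.zeros((107,400,3),np.uint8)])
cv2.imwrite("pics/i.png",np.hstack([a,b]));s=env.sense();print(s["tcp_pos"],s["force"],s["clock"])
```

```text
[418.48126062 153.3437403  269.68921347] [-0.40397019 -0.30225678 -0.19050664] 15.4
```

View pics/i.png

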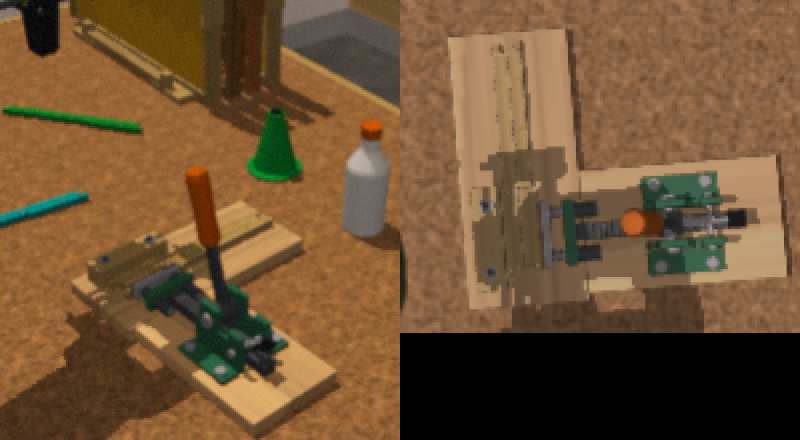

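The lever is back at rest, with its tip at the same pixel as at the start. The halves are clamped at the fence and the arm is clear, so I am handing in.

```bash
python3 -c "
from plant import env
print(env.close_job())"
```

```text
the job is handed in; nothing more can be done
None
```

I closed the clamp with five full strokes, pushing the lever with the closed fingers, and handed the job in at about 15 s of robot time.

| Stroke | Force at my contact point, end of stroke | Meaning |
|---|---|---|
| 1 | about 1 N, then 10.7 N against the stop | ran free; pushed onto the stop on purpose to find it |
| 2 | about 1.2 N | ran free |
| 3 | 5–6 N, about 2 mm short of the stop | work tight |
| 4 | 7.8 N | first extra stroke |
| 5 | 9.9 N | second extra stroke |

I pushed about 111 mm from the pivot, not 125 mm. At that distance your 4.5, 7 and 9 N become about 5.1, 7.9 and 10.1 N, so strokes 3 to 5 match.

- **After stroke 3:** a close picture showed half_b against the fence, the seam shut and the cork on half_a.
- **At the end:** the pictures showed the lever back at rest and the hand well clear. The cone and glue bottle were where they started; I did not check the other loose things, but the arm never went near them.

I could not measure the shoe force directly, so the two strokes past tight rest on the lever forces. The arm's shadow lay over the seam in the last picture, so its final closeness was not checked again after stroke 3. No check failed or disagreed.

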